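Weigh the top electrode of an overlapping pile

ROBOT

A 6-joint arm with a two-finger parallel gripper is mounted at the origin on a cart in front of the work surface, level with it; the furniture and walls round the work are solid. World frame = base frame: x ahead of the robot, y to its left, z up, the work surface at z = 0. Lengths are in mm, angles in degrees, forces in N, time in s.
With the tool pointing down it reaches from about 350 to 850 mm from the base axis. Payload 8.1 kg.
Tool frame: the origin (TCP) lies midway between the tips of the shut fingers; the grasp point (between the pads) lies 19 mm behind it; z points along the fingers, y is the line along which they close (so a half turn about z gives the same grasp; the last joint's range is limited). The gripper opens to 85 mm and grips with 20 to 120 N. Pads are 22 mm wide; open, the fingers measure 114 mm over their backs; the gripper's body (76 mm by 85 mm) begins 54 mm behind the grasp point. The pads swing forward as they close: fully open they stand 13 mm farther back than shut.
Start: joints at [-74.336, 7.471, 85.268, -0, 87.261, -4.893], TCP at [210.711, -561.789, 231.292] pointing down, gripper open.
Joint ranges: [-169.43, 169.43], [-51.17, 129.36], [1.28, 143.12], [-76.62, 256.62], [0, 156.53], [-152.29, 152.29]. Speed limits (degrees/s): [136.94, 136.94, 159.86, 180, 180, 180].

INTERFACE

Orientations are given as [roll, pitch, yaw] about the fixed x, y, z axes, in that order (R = Rz(yaw) Ry(pitch) Rx(roll)).
In Python, from bench import sense, snapshot, camera_params, hand_in, masks_of, pinpoint gives the robot as it stands.
- The arm moves only by the tool step_arm, never from a script. Its argument "targets" is a list of rows, each an object with "angular": the turn, a rotation vector about the tool's x, y, z scaled (see below), a list of three; "dp": the shift along the tool's x, y, z scaled (see below), a list of three; "fingers": the closure, from 0 (fully open) to 1 (shut). A call has exactly 8 rows; each row is the pose to reach, as a shift and turn from the pose commanded when the call began, along the tool's axes at that moment, turning the shorter way round; what a row does not reach only later rows make up. The controller multiplies each number of a shift by 0.2 m and each number of a turn by 180 degrees. A row lasts 1/8 s, in which the tool goes at most 62.5 mm and 10.7 degrees, less where a joint would pass 70% of its speed; a pose out of reach is approached as far as the arm can. A call with a number of a shift or a turn outside -1 to 1 is refused whole. A call with a gripper value outside its range is refused whole. The fingers move at their own pace and stop on an object; "newtons" is the grip in N (left out, the last holds). Time passes only in rows, so rows that repeat a pose let the fingers close, or fill a call up. It gives the time, the measured TCP pose, the force, the opening and the grip force at its end, in the units of the state.
- sense(): the state, without advancing time (a new reading comes with each control period).
- snapshot(name): name is "scene" or "top" or "wrist"; returns the picture (420x560x3 uint8, blue, green, red); there is no depth.
- camera_params(name): a dict with "vfov" (degrees; the focal length in pixels is half the picture's height over the tangent of half this angle, whatever the lens; pixels are square), "cx", "cy" (the principal point, pixels), "R" (3x3) and "t" (3): a world point X has camera coordinates R X + t. Camera axes: x right, y down, z forward; pixel columns grow to the right and rows downward; lengths in mm; the calibration is good to about 2 mm. A picture is of the moment at which its call begins: read the wrist's pose just before it. camera_params takes no time and is no camera call; for the wrist camera it gives the pose at the moment of the call.
- hand_in(): hands the job in; it is judged then, once.
Trained networks look in the newest picture that a camera, given by its name, has taken for a name from the list of things; names that differ only in an ending like _2 or _b are one class to them, and where a whole thing is asked for, a point or a joint stands for the part that bears it (a point fixed in the world has none). Each returns a list of dicts, best first, with "conf" (0 to 1); they miss things now and then, are a little off and sometimes report something else, mostly with a low value. They report only what shows in the picture. A call takes as long as a camera call.
- masks_of(camera, label): "pixels" (420x560 bool, what is visible of it) and "at" ([column, row] in pixels, amid what is visible of it).
- pinpoint(camera, label): "at" ([column, row] in pixels: a listed point, or the origin of a listed thing).
The state is a dict: "time": time; "joint_pos": joint angles; "qd": joint speeds; "joint_efforts": joint torques, N m; "tool_pos": TCP position; "tcp_rot": TCP orientation; "ft_force": force on the tool from outside, world axes, zero at the start; "wrist_torque": the same for the moment, N m; "finger_gap": finger opening in mm; "grip_force": force on a finger pad.
Only numpy, scipy, OpenCV 4.12 (cv2) and the standard library are available. Lean on these libraries where they do the work, as an engineer would, in place of code of your own. Each camera call takes 0.05 s, during which the arm holds its last target. There are 200 camera calls.

TASK

Clear the balance first: take the brass weight off the pan and stand it upright on the balance's round rubber rest. Then lift the top copper electrode off the overlapping pile without shifting the two beneath it, and lay it flat on the middle of the pan, gently, without pressing the pan down hard. Do not knock over the small beaker or the vial.

Things in the scene. Friction and masses are not known exactly. Their poses are not given: they have to be found in the camera images.
- electrode_top: Uppermost T-shaped cast copper electrode, 104 mm long, 10 mm thick, about 0.33 kg. Origin: on its underside at the centre of mass; x along its length, z up. Stem 32 mm wide, x -58 to +32 mm; cross-bar 60 mm wide, x +32 to +46 mm, with a brass post 11 mm wide, 10 mm high, at x = +39 mm. It lies flat across the other two, underside 10 mm above the bench, its stem free underneath from about x = -20 to +20 mm.
- electrode_low_a: Copper electrode of the same shape, size and frame as the top one. Lies flat on the bench under the stem end of the top one, about square to it.
- electrode_low_b: Copper electrode of the same shape, size and frame. Lies flat on the bench under the cross-bar end of the top one, about square to it and pointing the other way from the first lower one.
- electrode_low_a_foot (a point): Point near the stem end of the first lower electrode, at x = -55 mm of its frame, 5 mm above its underside.
- electrode_low_b_foot (a point): The same point on the second lower electrode.
- balance: Bench balance, fixed to the bench: white plastic housing 125 mm (its x) by 190 mm (its y), grey top 32 mm above the bench, display at its -x edge. Origin: centre of the underside, at bench height. The pan is at y = +40 mm, the rubber rest at y = -58 mm. Mind the room: the blue tub (rim 173 mm high) may stand 50 mm before its -x side, and clamp stands and a clear shield in front of it and to its right rise to 340 mm.
- pan_top (a point): Centre of the upper face of the balance's square steel pan, 100 x 100 mm and 4 mm thick, edges along the balance's axes, 50 mm above the bench when unloaded. It moves down with the pan.
- balance_pan (a joint): How far the pan is pressed down, m: 0 unloaded, about 0.002 under an electrode, 0.012 at its stop. It is sprung, 2 N for each mm. Overloaded (more than 16 N) beyond 0.008.
- brass_weight: Brass 100 g weight with a knob, 22 mm across and 42 mm high, standing on the pan at the start. Origin: centre of its underside; z is up. Its lower 20 mm are a plain cylinder that can be gripped from above, with the fingertips a few mm above the pan.
- weight_rest (a point): Centre of the upper face of the black round rubber rest on the balance's housing, 42 mm across, 34 mm above the bench, axes as the balance. The near edge of the pan, 16 mm higher, is 48 mm away in +y, so fingers that close along x have the most room.
- beaker_small: Small glass beaker, about 60 mm across and 72 mm high, a bystander. Origin: centre of the underside; z is up.
- vial_short: Small white vial with a red cap, 22 mm across and 50 mm high, a bystander. Origin: centre of the underside; z is up.

How it is judged:
By the outcome, as a careful person would: the job done as asked, in the order asked, and still so for the second after the job is handed in, with the robot touching nothing.
It also fails if it takes over 64 s, if anything falls off the work surface, if the arm or the gripper's body presses on something with over 40 N, if the wrist force passes 120 N, or if a joint passes its speed limit or range.

## Working session

There is one attempt and no reset: what is moved stays moved. The work goes in short steps, Python scripts to look and compute and a tool call to move; the robot and the scene stay as the last step left them, time stands still between calls to the robot, and variables do not carry over. Pictures are saved under pics/ and viewed, at most 13 in all, crops included, and the job is handed in when it is done.

Besides the shell and the picture viewer there is one more tool, called after "Call:" as name(argument=value, ...), one argument or row to a line, values as JSON. step_arm: Moves the arm, as the interface text tells. Its arguments: {"type":"object","properties":{"targets":{"type":"array","items":{"type":"object","properties":{"angular":{"type":"array","items":{"type":"number","minimum":-1,"maximum":1}},"dp":{"type":"array","items":{"type":"number","minimum":-1,"maximum":1}},"fingers":{"type":"number"}}}},"newtons":{"type":"number"}},"required":["targets"]}

```bash
mkdir -p pics; ls; cat > h.py <<'E'
import numpy as np, cv2
from bench import *
from scipy.spatial.transform import Rotation as Ro
def K(n):
    c=camera_params(n); f=210/np.tan(np.radians(c['vfov'])/2)
    return c,f
def ray(n,uv,z,c=None):
    c0,f=K(n); c=c or c0
    R=np.array(c['R']);t=np.array(c['t'])
    d=R.T@np.array([(uv[0]-c['cx'])/f,(uv[1]-c['cy'])/f,1]); o=-R.T@t
    return o+d*(z-o[2])/d[2]
def proj(n,X):
    c,f=K(n); p=np.array(c['R'])@np.array(X,float)+np.array(c['t'])
    return np.array([c['cx']+f*p[0]/p[2],c['cy']+f*p[1]/p[2]])
def tri(obs):
    A=[];b=[]
    for n,uv in obs:
        c,f=K(n);R=np.array(c['R']);t=np.array(c['t'])
        d=R.T@np.array([(uv[0]-c['cx'])/f,(uv[1]-c['cy'])/f,1]);d/=np.linalg.norm(d);o=-R.T@t
        P=np.eye(3)-np.outer(d,d);A.append(P);b.append(P@o)
    return np.linalg.lstsq(np.vstack(A),np.hstack(b),rcond=None)[0]
def show():
    s=sense(); print({k:np.round(s[k],2).tolist() for k in ['time','tool_pos','tcp_rot','ft_force','finger_gap','grip_force']})
    return s
E
python3 - <<'E'
from h import *
s=show()
for n in ['scene','top']:
    im=snapshot(n); cv2.imwrite(f'pics/{n}0.png',im)
    c,f=K(n); print(n,round(f),(-np.array(c['R']).T@np.array(c['t'])).round())
    for l,z in [('electrode_top',10),('electrode_low_a_foot',5),('electrode_low_b_foot',5),('pan_top',50),('brass_weight',50),('weight_rest',34),('balance',0),('beaker_small',0),('vial_short',0)]:
        r=pinpoint(n,l); print(l,[(np.round(q['at']).tolist(),round(q['conf'],2),ray(n,q['at'],z)[:2].round().tolist()) for q in r[:3]])
E
```

```text
pics
{'time': 0.0, 'tool_pos': [210.56, -561.23, 230.25], 'tcp_rot': [-179.89, -0.01, 20.56], 'ft_force': [-0.54, -0.2, 0.58], 'finger_gap': 85.16, 'grip_force': 0.0}
scene 492 [397. 818. 734.]
electrode_top [([242.0, 164.0], 0.95, [614.0, 119.0])]
electrode_low_a_foot [([256.0, 148.0], 0.59, [599.0, 58.0]), ([255.0, 294.0], 0.47, [512.0, 407.0]), ([220.0, 185.0], 0.4, [642.0, 180.0])]
electrode_low_b_foot [([220.0, 184.0], 0.59, [643.0, 177.0]), ([255.0, 163.0], 0.38, [589.0, 103.0])]
pan_top [([254.0, 288.0], 0.92, [508.0, 424.0]), ([242.0, 165.0], 0.53, [601.0, 159.0])]
brass_weight [([246.0, 292.0], 0.72, [519.0, 433.0]), ([255.0, 143.0], 0.69, [592.0, 90.0])]
weight_rest [([273.0, 248.0], 0.86, [499.0, 327.0])]
balance [([266.0, 283.0], 0.85, [498.0, 380.0]), ([205.0, 235.0], 0.17, [633.0, 305.0])]
beaker_small [([202.0, 234.0], 0.83, [640.0, 303.0])]
vial_short [([372.0, 249.0], 0.75, [326.0, 263.0])]
top 407 [460. 247. 912.]
electrode_top [([341.0, 164.0], 0.74, [619.0, 130.0]), ([201.0, 203.0], 0.43, [525.0, 440.0])]
electrode_low_a_foot [([375.0, 169.0], 0.66, [609.0, 54.0]), ([260.0, 154.0], 0.39, [637.0, 312.0])]
electrode_low_b_foot [([322.0, 152.0], 0.84, [645.0, 173.0])]
pan_top [([202.0, 212.0], 0.74, [503.0, 429.0]), ([201.0, 203.0], 0.57, [522.0, 432.0])]
brass_weight [([201.0, 204.0], 0.43, [519.0, 432.0])]
weight_rest [([253.0, 214.0], 0.89, [501.0, 321.0])]
balance [([225.0, 217.0], 0.65, [494.0, 388.0])]
beaker_small [([262.0, 153.0], 0.9, [642.0, 309.0])]
vial_short [([274.0, 290.0], 0.55, [335.0, 274.0])]
```

```bash
python3 - <<'E'
import cv2
a=cv2.imread('pics/top0.png');b=cv2.imread('pics/scene0.png')
cv2.imwrite('pics/t.png',cv2.resize(a[60:360,100:460],None,fx=2.2,fy=2.0,interpolation=cv2.INTER_CUBIC)[:600,:800])
cv2.imwrite('pics/s.png',cv2.resize(b[90:390,80:480],(800,600),interpolation=cv2.INTER_CUBIC))
E
```

```text
(no output)
```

View pics/t.png

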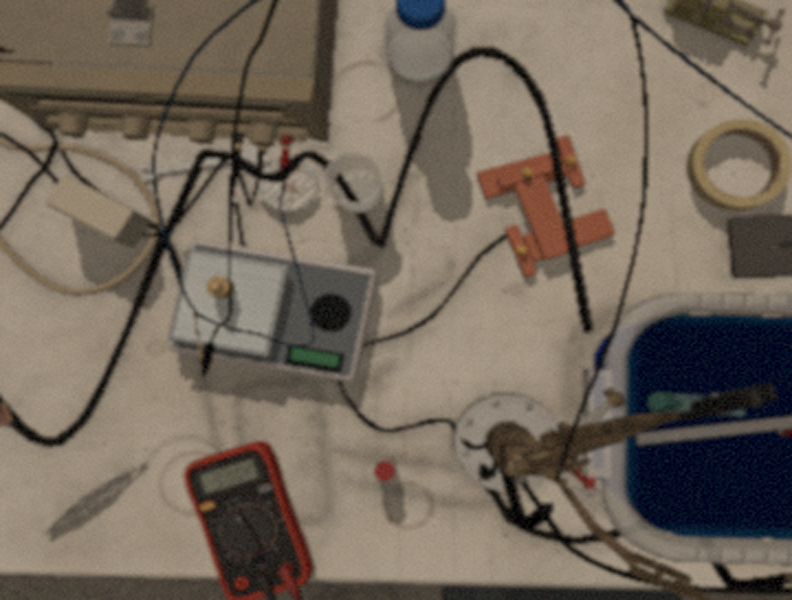

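View pics/s.png

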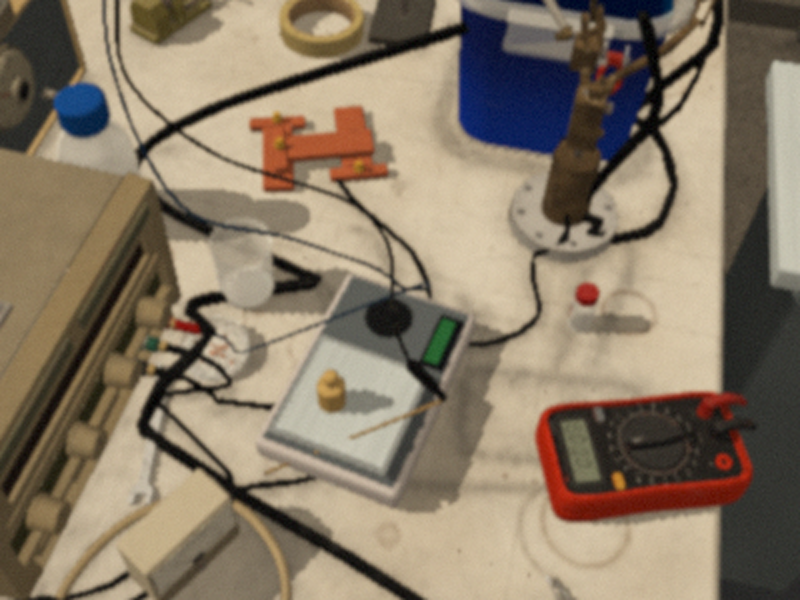

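The top view shows the balance at left (weight at crop (220,287), rest at (330,312)) and the copper pile at (545,210). A stand sits at (505,440), and a black cable crosses over the pile. The scene view agrees, with the weight at (331,392), the rest at (388,318) and the pile at (320,148).

```bash
python3 - <<'E'
from h import *
for l,p,q in [('etop',(341,164),(242,164)),('afoot',(375,169),(256,148)),('bfoot',(322,152),(220,184.5)),('pan',(202,212),(254,288)),('rest',(253,214),(273,248)),('beaker',(262,153),(202,234)),('vial',(274,290),(372,249)),
 ('post_top',(339.5,147.5),(220,161.5)),('post_a',(337,185),(260,173.5)),('post_b',(359,140),(219,149))]:
    print(l,tri([('top',p),('scene',q)]).round(0))
# cable height: for points on the cable in top, z where the projection meets scene line
a=np.array([310,105.]);b=np.array([150,165.]);n=np.array([-(b-a)[1],(b-a)[0]])
for p in [(367,225),(360,190),(354,160),(348,115),(320,85)]:
    zs=np.arange(0,450,5); d=[n@(proj('scene',ray('top',p,z))-a) for z in zs]
    i=np.argmin(np.abs(d)); print(p,zs[i],ray('top',p,zs[i]).round(),proj('scene',ray('top',p,zs[i])).round())
for n_ in ['top','scene']:
    m=masks_of(n_,'balance')
    for q in m[:1]:
        print(n_,q['conf'],cv2.minAreaRect(np.argwhere(q['pixels'])[:,::-1].astype(np.float32)))
m=masks_of('top','pan_top')[0]; bx=cv2.boxPoints(cv2.minAreaRect(np.argwhere(m['pixels'])[:,::-1].astype(np.float32)))
print('panbox',[ray('top',q,50)[:2].round().tolist() for q in bx])
E
```

```text
etop [612. 132.  25.]
afoot [605.  51.  -1.]
bfoot [646. 172.  -4.]
pan [504. 427.  59.]
rest [501. 322.  26.]
beaker [639. 308.   5.]
vial [332. 273.  12.]
post_top [653. 136.  26.]
post_a [570. 139.  14.]
post_b [671.  92.  17.]
(367, 225) 180 [479. 104. 180.] [313. 104.]
(360, 190) 140 [546. 110. 140.] [275. 118.]
(354, 160) 100 [611. 116. 100.] [242. 131.]
(348, 115) 25 [726. 118.  25.] [190. 150.]
(320, 85) 25 [792. 181.  25.] [148. 165.]
top 0.58 ((223.40370178222656, 214.00070190429688), (88.11619567871094, 58.013919830322266), 10.885527610778809)
scene 0.63 ((263.0906066894531, 282.6440734863281), (78.79045867919922, 107.8963623046875), 24.145540237426758)
panbox [[465.0, 483.0], [565.0, 467.0], [548.0, 368.0], [448.0, 385.0]]
```

Call:
step_arm(
  targets=[
    {"dp": [0.1,-0.05,-0.2]},
    {"dp": [0.2,-0.1,-0.4]},
    {"dp": [0.32,-0.15,-0.6]},
    {"dp": [0.45,-0.2,-0.75]},
    {"dp": [0.6,-0.28,-0.85]},
    {"dp": [0.75,-0.35,-0.85]},
    {"dp": [0.9,-0.43,-0.85]},
    {"dp": [1.0,-0.48,-0.85]},
  ],
)

```text
validation failed for argument at $.ta...
```

```bash
cat >> h.py <<'E'
def go(x,y,z,yaw,show_=True):
    s=sense(); R=Ro.from_euler('xyz',s['tcp_rot'],degrees=True); T=Ro.from_euler('xyz',[180,0,yaw],degrees=True)
    d=R.inv().apply(np.array([x,y,z])-s['tool_pos'])/200; a=(R.inv()*T).as_rotvec(degrees=True)/180
    print('dp',d.round(3),'ang',a.round(3))
E
python3 - <<'E'
from h import *
show(); go(600,-150,400,20.56)
print([ray('scene',p,z).round().tolist() for p in [(465,122),(465,228)] for z in (0,340)])
for p in [(188.6,183.5),(270.5,195),(179,231)]: print(ray('top',p,32).round())
E
```

```text
{'time': 1.15, 'tool_pos': [210.71, -561.8, 231.33], 'tcp_rot': [180.0, -0.0, 20.56], 'ft_force': [1.02, -0.09, -0.24], 'finger_gap': 85.2, 'grip_force': 0.0}
dp [ 2.546 -1.244 -0.843] ang [ 0. -0. -0.]
[[153.0, -149.0, 0.0], [266.0, 299.0, 340.0], [159.0, 172.0, 0.0], [269.0, 471.0, 340.0]]
[565. 464.  32.]
[543. 285.  32.]
[461. 481.  32.]
```

Call:
step_arm(
  targets=[
    {"dp": [0.1,-0.05,-0.2],"angular": [0,0,0],"fingers": 0},
    {"dp": [0.2,-0.1,-0.4],"angular": [0,0,0],"fingers": 0},
    {"dp": [0.32,-0.15,-0.6],"angular": [0,0,0],"fingers": 0},
    {"dp": [0.45,-0.2,-0.75],"angular": [0,0,0],"fingers": 0},
    {"dp": [0.6,-0.28,-0.85],"angular": [0,0,0],"fingers": 0},
    {"dp": [0.75,-0.35,-0.85],"angular": [0,0,0],"fingers": 0},
    {"dp": [0.9,-0.43,-0.85],"angular": [0,0,0],"fingers": 0},
    {"dp": [1.0,-0.48,-0.85],"angular": [0,0,0],"fingers": 0},
  ],
)

```text
time: 2.15
tool_pos: [365.2, -400.5, 401.6]
tcp_rot: [180.0, -0.0, 20.6]
ft_force: [0.2, 0.0, -0.4]
finger_gap: 85.6
grip_force: 0.0
```

Call:
step_arm(
  targets=[
    {"dp": [0.12,-0.1,0],"angular": [0,0,-0.02],"fingers": 0},
    {"dp": [0.25,-0.2,0],"angular": [0,0,-0.05],"fingers": 0},
    {"dp": [0.38,-0.3,0],"angular": [0,0,-0.1],"fingers": 0},
    {"dp": [0.5,-0.4,0],"angular": [0,0,-0.15],"fingers": 0},
    {"dp": [0.63,-0.52,0],"angular": [0,0,-0.2],"fingers": 0},
    {"dp": [0.75,-0.64,0],"angular": [0,0,-0.25],"fingers": 0},
    {"dp": [0.88,-0.76,0],"angular": [0,0,-0.3],"fingers": 0},
    {"dp": [1.0,-0.9,0],"angular": [0,0,-0.34],"fingers": 0},
  ],
)

```text
time: 3.15
tool_pos: [488.7, -161.9, 401.3]
tcp_rot: [180.0, 0.0, 82.0]
ft_force: [-0.1, 0.3, 1.3]
finger_gap: 85.3
grip_force: 0.0
```

```bash
python3 - <<'E'
from h import *
show(); go(600,70,330,82);go(510,400,250,82)
E
```

```text
{'time': 3.15, 'tool_pos': [488.73, -161.92, 401.3], 'tcp_rot': [179.99, 0.0, 82.01], 'ft_force': [-0.11, 0.34, 1.26], 'finger_gap': 85.26, 'grip_force': 0.0}
dp [1.226 0.39  0.357] ang [0. 0. 0.]
dp [ 2.797 -0.285  0.756] ang [0. 0. 0.]
```

Call:
step_arm(
  targets=[
    {"dp": [0.12,0.05,0],"angular": [0,0,0],"fingers": 0},
    {"dp": [0.25,0.1,0.0],"angular": [0,0,0],"fingers": 0},
    {"dp": [0.38,0.15,0.0],"angular": [0,0,0],"fingers": 0},
    {"dp": [0.5,0.2,0.05],"angular": [0,0,0],"fingers": 0},
    {"dp": [0.63,0.25,0.1],"angular": [0,0,0],"fingers": 0},
    {"dp": [0.75,0.3,0.15],"angular": [0,0,0],"fingers": 0},
    {"dp": [0.9,0.35,0.25],"angular": [0,0,0],"fingers": 0},
    {"dp": [1.0,0.4,0.3],"angular": [0,0,0],"fingers": 0},
  ],
)

```text
time: 4.15
tool_pos: [596.3, 24.8, 340.0]
tcp_rot: [-179.9, 0.0, 81.8]
ft_force: [-0.7, -0.1, -0.2]
finger_gap: 85.6
grip_force: 0.0
```

```bash
python3 - <<'E'
from h import *
show(); go(510,400,250,82)
im=snapshot('wrist'); cv2.imwrite('pics/w1.png',im); c,f=K('wrist'); R=np.array(c['R']); print(f,(-R.T@c['t']).round(),R.round(2).tolist())
for X in [(612,128,10),(653,136,30),(605,51,0),(646,172,0),(570,139,14)]: print(proj('wrist',X).round())
for l in ['electrode_top','electrode_low_a_foot']:
    print(l,[(np.round(q['at']).tolist(),round(q['conf'],2)) for q in pinpoint('wrist',l)])
E
```

```text
{'time': 4.15, 'tool_pos': [596.26, 24.77, 340.03], 'tcp_rot': [-179.91, 0.0, 81.8], 'ft_force': [-0.72, -0.09, -0.16], 'finger_gap': 85.58, 'grip_force': 0.0}
dp [ 1.795 -0.694  0.451] ang [-0.     0.    -0.001]
364.5807519529907 [608. 102. 481.] [[0.99, -0.14, -0.0], [-0.14, -0.94, 0.3], [-0.05, -0.29, -0.95]]
[280.  78.]
[314.  64.]
[283. 142.]
[303.  35.]
[244.  73.]
electrode_top [([288.0, 81.0], 0.71)]
electrode_low_a_foot [([286.0, 138.0], 0.65)]
```

View pics/w1.png

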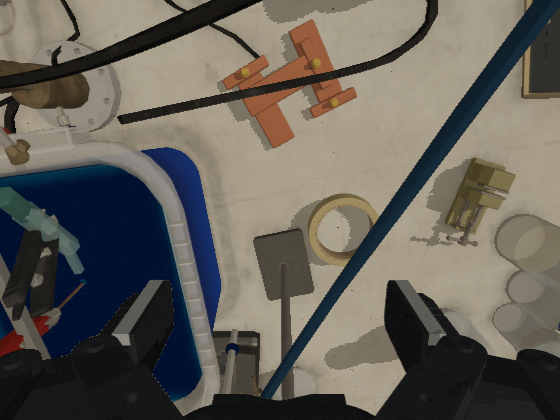

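The wrist view shows the pile at (288,80), with posts at about (317,63) for the top electrode, (244,72) for low_a and (335,100) for low_b. I'm going to the balance next.

Call:
step_arm(
  targets=[
    {"dp": [0.12,-0.02,0],"angular": [0,0,0],"fingers": 0},
    {"dp": [0.25,-0.05,0.0],"angular": [0,0,0],"fingers": 0},
    {"dp": [0.38,-0.1,0.0],"angular": [0,0,0],"fingers": 0},
    {"dp": [0.5,-0.15,0],"angular": [0,0,0],"fingers": 0},
    {"dp": [0.63,-0.2,0],"angular": [0,0,0],"fingers": 0},
    {"dp": [0.75,-0.25,0],"angular": [0,0,0],"fingers": 0},
    {"dp": [0.88,-0.3,0],"angular": [0,0,0],"fingers": 0},
    {"dp": [1.0,-0.35,0],"angular": [0,0,0],"fingers": 0},
  ],
)

```text
time: 5.3
tool_pos: [555.8, 231.4, 342.6]
tcp_rot: [179.9, -0.0, 81.7]
ft_force: [0.1, 0.4, 0.4]
finger_gap: 85.5
grip_force: 0.0
```

Call:
step_arm(
  targets=[
    {"dp": [0.1,-0.05,0.05],"angular": [0,0,0],"fingers": 0},
    {"dp": [0.2,-0.1,0.1],"angular": [0,0,0],"fingers": 0},
    {"dp": [0.3,-0.15,0.15],"angular": [0,0,0],"fingers": 0.2},
    {"dp": [0.4,-0.2,0.2],"angular": [0,0,0],"fingers": 0.4},
    {"dp": [0.5,-0.25,0.3],"angular": [0,0,0],"fingers": 0.5},
    {"dp": [0.6,-0.3,0.35],"angular": [0,0,0],"fingers": 0.5},
    {"dp": [0.7,-0.34,0.4],"angular": [0,0,0],"fingers": 0.5},
    {"dp": [0.7,-0.34,0.45],"angular": [0,0,0],"fingers": 0.5},
  ],
)

```text
time: 6.3
tool_pos: [507.7, 381.7, 250.6]
tcp_rot: [-180.0, -0.0, 81.9]
ft_force: [-0.1, -0.0, 0.2]
finger_gap: 43.2
grip_force: 0.0
```

```bash
python3 - <<'E'
from h import *
show()
im=snapshot('wrist'); cv2.imwrite('pics/w2.png',im)
for l,z in [('pan_top',50),('brass_weight',50),('weight_rest',34),('balance',0)]:
    print(l,[(np.round(q['at']).tolist(),round(q['conf'],2),ray('wrist',q['at'],z)[:2].round(1).tolist()) for q in pinpoint('wrist',l)])
for l,z in [('pan_top',50),('balance',32)]:
    q=masks_of('wrist',l)[0];bx=cv2.boxPoints(cv2.minAreaRect(np.argwhere(q['pixels'])[:,::-1].astype(np.float32)))
    print(l,q['conf'],bx.round().tolist(),[ray('wrist',p,z)[:2].round().tolist() for p in bx])
E
```

```text
{'time': 6.3, 'tool_pos': [507.67, 381.74, 250.62], 'tcp_rot': [-179.99, -0.01, 81.87], 'ft_force': [-0.14, -0.01, 0.2], 'finger_gap': 43.18, 'grip_force': 0.0}
pan_top [([270.0, 139.0], 0.81, [505.8, 422.6])]
brass_weight [([287.0, 133.0], 0.76, [521.8, 424.9])]
weight_rest [([276.0, 233.0], 0.92, [497.7, 323.2])]
balance [([270.0, 173.0], 0.73, [499.1, 380.9])]
pan_top 0.7 [[211.0, 189.0], [214.0, 79.0], [325.0, 82.0], [323.0, 192.0]] [[444.0, 383.0], [466.0, 481.0], [563.0, 465.0], [550.0, 365.0]]
balance 0.96 [[201.0, 259.0], [204.0, 75.0], [336.0, 78.0], [333.0, 262.0]] [[413.0, 304.0], [455.0, 487.0], [576.0, 467.0], [554.0, 281.0]]
```

View pics/w2.png

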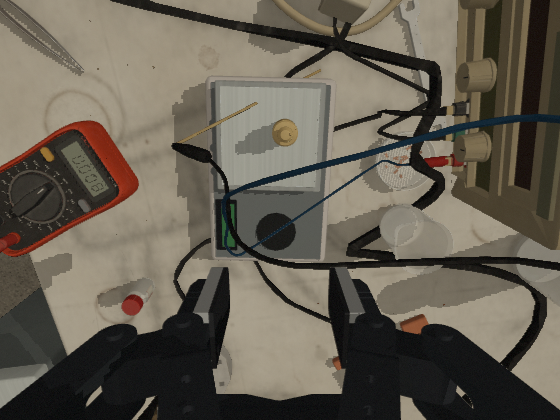

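The wrist view shows the pan spanning (215–325, 82–190), the weight at (286,133) and the rest at (276,232). A check of the housing edges will give the yaw.

```bash
python3 - <<'E'
from h import *
for a,b,z in [((210,80),(213,256),32),((332,80),(326,258),32),((217,84),(218,186),50),((323,84),(321,192),50)]:
    p,q=ray('wrist',a,z),ray('wrist',b,z); d=p-q; print(p.round(),q.round(),np.degrees(np.arctan2(-d[0],d[1])).round(1))
im=cv2.imread('pics/w2.png'); g=im.max(2).astype(np.uint8)
m=(im.max(2)<50).astype(np.uint8)[210:252,252:300]; ys,xs=np.nonzero(m); print('rest',xs.mean()+252,ys.mean()+210,xs.min()+252,xs.max()+252,ys.min()+210,ys.max()+210)
h=cv2.cvtColor(im,cv2.COLOR_BGR2HSV); w=((h[...,1]>90)&(h[...,0]<30)&(h[...,0]>10)).astype(np.uint8)[110:155,265:305]; ys,xs=np.nonzero(w); print('weight',xs.min()+265,xs.max()+265,ys.min()+110,ys.max()+110)
c=masks_of('wrist','brass_weight')[0]['pixels']; ys,xs=np.nonzero(c); print(xs.min(),xs.max(),ys.min(),ys.max())
for X in [(522,425,50),(522,425,92),(511,425,50),(533,425,50)]: print(proj('wrist',X).round(1))
go(522,425,150,84.5)
E
```

```text
[459. 482.  32.] [427. 307.  32.] -10.5
[572. 466.  32.] [547. 286.  32.] -7.9
[468. 477.  50.] [451. 385.  50.] -10.7
[561. 463.  50.] [548. 365.  50.] -7.4
rest 275.0482256596906 231.49863512283895 252 296 213 251
weight 272 297 119 145
272 297 118 145
[285.6 133.6]
[286.5 138. ]
[273.8 135.3]
[297.3 131.8]
dp [0.234 0.031 0.511] ang [ 0.    -0.    -0.016]
```

Call:
step_arm(
  targets=[
    {"dp": [0.06,0.01,0.1],"angular": [0,0,0],"fingers": 0.5},
    {"dp": [0.12,0.02,0.2],"angular": [0,0,0],"fingers": 0.5},
    {"dp": [0.18,0.03,0.3],"angular": [0,0,0],"fingers": 0.5},
    {"dp": [0.235,0.034,0.4],"angular": [0,0,0],"fingers": 0.5},
    {"dp": [0.235,0.034,0.5],"angular": [0,0,0],"fingers": 0.5},
    {"dp": [0.235,0.034,0.6],"angular": [0,0,0],"fingers": 0.5},
    {"dp": [0.235,0.034,0.68],"angular": [0,0,0],"fingers": 0.5},
    {"dp": [0.235,0.034,0.7],"angular": [0,0,0],"fingers": 0.5},
  ],
)

```text
time: 7.7
tool_pos: [521.1, 424.6, 109.6]
tcp_rot: [-179.9, 0.1, 81.7]
ft_force: [-0.7, -0.1, 0.3]
finger_gap: 42.8
grip_force: 0.0
```

```bash
python3 - <<'E'
from h import *
show(); im=snapshot('wrist'); cv2.imwrite('pics/w3.png',im)
print([(np.round(q['at']).tolist(),round(q['conf'],2),ray('wrist',q['at'],50)[:2].round(1).tolist()) for q in pinpoint('wrist','brass_weight')])
go(521,427,54,81.9)
E
```

```text
{'time': 7.7, 'tool_pos': [521.13, 424.57, 109.55], 'tcp_rot': [-179.9, 0.09, 81.74], 'ft_force': [-0.7, -0.09, 0.34], 'finger_gap': 42.83, 'grip_force': 0.0}
[([274.0, 226.0], 0.94, [519.8, 430.6])]
dp [ 0.009 -0.005  0.285] ang [-0.     0.    -0.001]
```

View pics/w3.png

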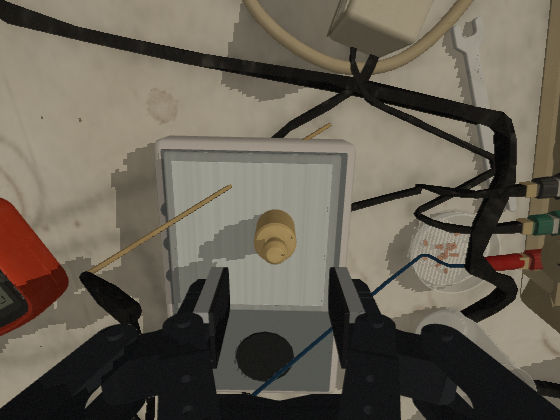

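The weight is at (274,235) in the wrist view and the fingers straddle it. The refined base estimate is about (520,430).

Call:
step_arm(
  newtons=30,
  targets=[
    {"dp": [0.026,-0.009,0.05],"angular": [0,0,0],"fingers": 0.5},
    {"dp": [0.026,-0.009,0.12],"angular": [0,0,0],"fingers": 0.5},
    {"dp": [0.026,-0.009,0.19],"angular": [0,0,0],"fingers": 0.5},
    {"dp": [0.026,-0.009,0.25],"angular": [0,0,0],"fingers": 0.5},
    {"dp": [0.026,-0.009,0.278],"angular": [0,0,0],"fingers": 0.5},
    {"dp": [0.026,-0.009,0.278],"angular": [0,0,0],"fingers": 0.6},
    {"dp": [0.026,-0.009,0.278],"angular": [0,0,0],"fingers": 0.8},
    {"dp": [0.026,-0.009,0.278],"angular": [0,0,0],"fingers": 0.9},
  ],
)

```text
time: 8.8
tool_pos: [521.1, 431.0, 56.4]
tcp_rot: [180.0, -0.0, 81.8]
ft_force: [-0.0, 0.2, -0.9]
finger_gap: 20.8
grip_force: 29.5
```

Call:
step_arm(
  targets=[
    {"dp": [0,0,-0.08],"angular": [0,0,0],"fingers": 0.9},
    {"dp": [0,0,-0.16],"angular": [0,0,0],"fingers": 0.9},
    {"dp": [0,0,-0.24],"angular": [0,0,0],"fingers": 0.9},
    {"dp": [-0.1,-0.005,-0.26],"angular": [0,0,0],"fingers": 0.9},
    {"dp": [-0.22,-0.015,-0.26],"angular": [0,0,0],"fingers": 0.9},
    {"dp": [-0.36,-0.022,-0.26],"angular": [0,0,0],"fingers": 0.9},
    {"dp": [-0.48,-0.03,-0.26],"angular": [0,0,0],"fingers": 0.9},
    {"dp": [-0.545,-0.032,-0.26],"angular": [0,0,0],"fingers": 0.9},
  ],
)

```text
time: 9.8
tool_pos: [499.1, 323.1, 108.9]
tcp_rot: [179.9, -0.0, 81.7]
ft_force: [-0.7, 1.0, -1.3]
finger_gap: 21.3
grip_force: 29.5
```

```bash
python3 - <<'E'
from h import *
show(); im=snapshot('wrist'); cv2.imwrite('pics/w4.png',im)
print([(np.round(q['at']).tolist(),round(q['conf'],2),ray('wrist',q['at'],34)[:2].round(1).tolist()) for q in pinpoint('wrist','weight_rest')])
print([(np.round(q['at']).tolist(),round(q['conf'],2),ray('wrist',q['at'],102)[:2].round(1).tolist()) for q in pinpoint('wrist','brass_weight')])
print([(np.round(q['at']).tolist(),round(q['conf'],2),ray('wrist',q['at'],50)[:2].round(1).tolist()) for q in pinpoint('wrist','pan_top')])
go(499,323.5,41,81.8)
E
```

```text
{'time': 9.8, 'tool_pos': [499.08, 323.07, 108.93], 'tcp_rot': [179.94, -0.04, 81.72], 'ft_force': [-0.73, 0.96, -1.33], 'finger_gap': 21.34, 'grip_force': 29.48}
[([273.0, 223.0], 0.84, [495.9, 326.2])]
[([276.0, 279.0], 0.93, [497.4, 323.3])]
[([263.0, 48.0], 0.58, [506.1, 425.8])]
dp [-0.005 -0.001  0.337] ang [ 0. -0. -0.]
```

View pics/w4.png

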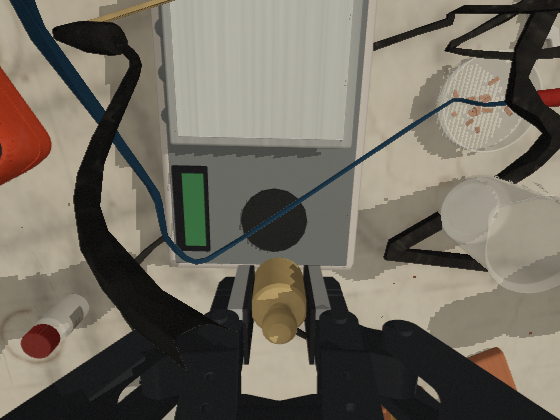

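The weight is held upright at (278,300) and the rest is just beyond it at (273,222). Lowering it now.

Call:
step_arm(
  targets=[
    {"dp": [0.011,-0.01,0.06],"angular": [0,0,0],"fingers": 0.9},
    {"dp": [0.011,-0.01,0.12],"angular": [0,0,0],"fingers": 0.9},
    {"dp": [0.011,-0.01,0.18],"angular": [0,0,0],"fingers": 0.9},
    {"dp": [0.011,-0.01,0.24],"angular": [0,0,0],"fingers": 0.9},
    {"dp": [0.011,-0.01,0.29],"angular": [0,0,0],"fingers": 0.9},
    {"dp": [0.011,-0.01,0.315],"angular": [0,0,0],"fingers": 0.9},
    {"dp": [0.011,-0.01,0.33],"angular": [0,0,0],"fingers": 0.9},
    {"dp": [0.011,-0.01,0.335],"angular": [0,0,0],"fingers": 0.9},
  ],
)

```text
time: 11.0
tool_pos: [497.4, 326.4, 40.9]
tcp_rot: [180.0, -0.0, 81.8]
ft_force: [-0.3, -0.3, -0.9]
finger_gap: 20.7
grip_force: 29.5
```

Call:
step_arm(
  targets=[
    {"dp": [0,0,0.004],"angular": [0,0,0],"fingers": 0.9},
    {"dp": [0,0,0.006],"angular": [0,0,0],"fingers": 0.9},
    {"dp": [0,0,0.006],"angular": [0,0,0],"fingers": 0.7},
    {"dp": [0,0,0.006],"angular": [0,0,0],"fingers": 0.6},
    {"dp": [0,0,0.006],"angular": [0,0,0],"fingers": 0.55},
    {"dp": [0,0,0.006],"angular": [0,0,0],"fingers": 0.5},
    {"dp": [0,0,0.006],"angular": [0,0,0],"fingers": 0.5},
    {"dp": [0,0,0.0],"angular": [0,0,0],"fingers": 0.5},
  ],
)

```text
time: 12.0
tool_pos: [497.0, 326.2, 40.6]
tcp_rot: [-180.0, 0.0, 81.8]
ft_force: [-0.3, 0.1, -0.7]
finger_gap: 42.6
grip_force: 0.0
```

Call:
step_arm(
  targets=[
    {"dp": [0,0,-0.1],"angular": [0,0,0],"fingers": 0.5},
    {"dp": [0,0,-0.2],"angular": [0,0,0],"fingers": 0.5},
    {"dp": [0,0,-0.32],"angular": [0,0,0],"fingers": 0.5},
    {"dp": [0,0,-0.45],"angular": [0,0,0],"fingers": 0.5},
    {"dp": [0,0,-0.6],"angular": [0,0,0],"fingers": 0.5},
    {"dp": [0,0,-0.75],"angular": [0,0,0],"fingers": 0.5},
    {"dp": [0,0,-0.88],"angular": [0,0,0],"fingers": 0.5},
    {"dp": [0,0,-1.0],"angular": [0,0,0],"fingers": 0.5},
  ],
)

```text
time: 13.0
tool_pos: [497.5, 326.5, 244.2]
tcp_rot: [179.9, -0.1, 81.8]
ft_force: [-0.4, -1.0, 0.4]
finger_gap: 42.3
grip_force: 0.0
```

```bash
python3 - <<'E'
from h import *
show()
for n in ['wrist','top']:
    im=snapshot(n); cv2.imwrite(f'pics/{n}5.png',im)
    for l,z in [('weight_rest',34),('brass_weight',34),('pan_top',50)]:
        print(n,l,[(np.round(q['at']).tolist(),round(q['conf'],2),ray(n,q['at'],z)[:2].round(1).tolist()) for q in pinpoint(n,l)])
# pile estimate from w1 (camera recorded analytically): pixel measurements -> need pose; use new close look instead
go(600,190,240,81.8)
E
```

```text
{'time': 13.0, 'tool_pos': [497.54, 326.51, 244.19], 'tcp_rot': [179.86, -0.11, 81.76], 'ft_force': [-0.4, -0.95, 0.42], 'finger_gap': 42.3, 'grip_force': 0.0}
wrist weight_rest [([277.0, 179.0], 0.58, [499.0, 330.3])]
wrist brass_weight [([281.0, 183.0], 0.56, [501.5, 325.4])]
wrist pan_top [([268.0, 77.0], 0.61, [502.1, 422.7]), ([421.0, 284.0], 0.38, [626.7, 203.3])]
top weight_rest [([251.0, 215.0], 0.9, [498.6, 326.0])]
top brass_weight [([252.0, 212.0], 0.54, [506.4, 323.4])]
top pan_top []
dp [-0.598  0.61  -0.004] ang [-0.001  0.    -0.   ]
```

Call:
step_arm(
  targets=[
    {"dp": [-0.12,0.08,0],"angular": [0,0,0.04],"fingers": 0.4},
    {"dp": [-0.24,0.15,0.0],"angular": [0,0,0.08],"fingers": 0.3},
    {"dp": [-0.36,0.23,0.0],"angular": [0,0,0.125],"fingers": 0.3},
    {"dp": [-0.5,0.3,0],"angular": [0,0,0.17],"fingers": 0.3},
    {"dp": [-0.62,0.38,0.05],"angular": [0,0,0.21],"fingers": 0.3},
    {"dp": [-0.74,0.46,0.1],"angular": [0,0,0.25],"fingers": 0.3},
    {"dp": [-0.86,0.54,0.16],"angular": [0,0,0.29],"fingers": 0.3},
    {"dp": [-0.96,0.6,0.22],"angular": [0,0,0.333],"fingers": 0.3},
  ],
)

```text
time: 14.4
tool_pos: [588.2, 117.9, 195.2]
tcp_rot: [-180.0, 0.1, 21.5]
ft_force: [0.3, 0.7, -1.0]
finger_gap: 59.8
grip_force: 0.0
```

```bash
python3 - <<'E'
from h import *
show(); im=snapshot('wrist'); cv2.imwrite('pics/w6.png',im)
np.savez('w6.npz',**{k:np.array(v) for k,v in camera_params('wrist').items()})
for l,z in [('electrode_top',10),('electrode_low_a_foot',5)]:
    print(l,[(np.round(q['at']).tolist(),round(q['conf'],2),ray('wrist',q['at'],z)[:2].round(1).tolist()) for q in pinpoint('wrist',l)])
E
```

```text
{'time': 14.4, 'tool_pos': [588.23, 117.88, 195.18], 'tcp_rot': [-179.98, 0.1, 21.54], 'ft_force': [0.3, 0.69, -0.99], 'finger_gap': 59.76, 'grip_force': 0.0}
electrode_top [([286.0, 153.0], 0.93, [617.9, 121.9])]
electrode_low_a_foot [([356.0, 193.0], 0.63, [607.7, 47.8])]
```

View pics/w6.png

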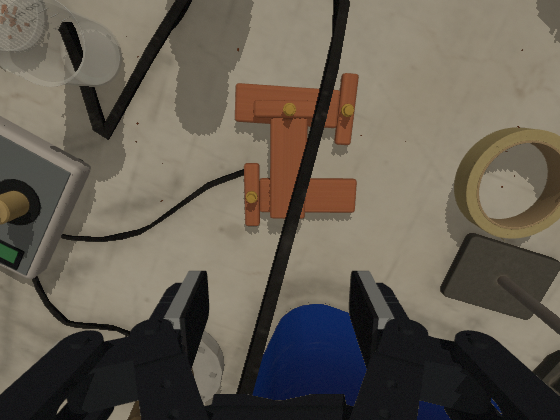

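The weight now stands on the rest, at (15,205). The top electrode's post is at (289,108) and its stem runs down to (287,218). The low_b edge is near row 122, and low_a's stem starts at row 178.

```bash
python3 - <<'E'
from h import *
d=np.load('w6.npz'); c={k:d[k] for k in d.files}
P=lambda uv,z: ray('wrist',uv,z,c)
post=P((289,107),30); e1=P((270,218),20); l1=P((273,119),20); r1=P((305,119),20); em=P((288,218),20)
print('post',post.round(1),'stemend',em.round(1),'L',l1.round(1),e1.round(1),'width',np.linalg.norm(l1-r1).round(1))
for nm,v in [('post-end',post-em),('leftedge',l1-e1),('centre',(l1+r1)/2-em)]:
    print(nm,np.degrees(np.arctan2(v[1],v[0])).round(1),np.linalg.norm(v[:2]).round(1))
yaw=np.radians(21.5); u=np.array([np.cos(yaw),np.sin(yaw)]); w=np.array([-u[1],u[0]])
o=post[:2]-39*u; o2=em[:2]+58*u; print('origin',o.round(1),o2.round(1)); o=(o+o2)/2
for nm,uv,z in [('b low edge',(255,123),10),('a up edge',(265,178),10),('a up edge R',(330,179),10),('a cb L',(259,163),10),('a cb R',(245,163),10),('b cb',(336,144),10),('b cb R',(353,144),10),('stem L',(272,150),20),('stem R',(305,150),20)]:
    q=P(uv,z)[:2]-o; print(nm,(q@u).round(1),(q@w).round(1))
s=sense(); print('tcp in frame',((s['tool_pos'][:2]-o)@u).round(1),((s['tool_pos'][:2]-o)@w).round(1))
E
```

```text
post [656.7 132.6  30. ] stemend [566.2  97.7  20. ] L [642.9 141.3  20. ] [560.3 112.9  20. ] width 26.8
post-end 21.1 97.1
leftedge 18.9 87.3
centre 20.9 87.2
origin [620.5 118.3] [620.1 118.9]
b low edge 25.6 28.6
a up edge -23.0 20.9
a up edge R -24.4 -38.1
a cb L -9.3 26.0
a cb R -9.1 38.5
b cb 6.9 -42.3
b cb R 6.8 -57.3
stem L 3.5 14.0
stem R 3.3 -14.3
tcp in frame -30.7 11.5
```

Call:
step_arm(
  targets=[
    {"dp": [0.04,0.01,0.03],"angular": [0,0,0],"fingers": 0.4},
    {"dp": [0.08,0.02,0.08],"angular": [0,0,0],"fingers": 0.42},
    {"dp": [0.12,0.035,0.16],"angular": [0,0,0],"fingers": 0.42},
    {"dp": [0.159,0.05,0.25],"angular": [0,0,0],"fingers": 0.42},
    {"dp": [0.159,0.05,0.34],"angular": [0,0,0],"fingers": 0.42},
    {"dp": [0.159,0.05,0.43],"angular": [0,0,0],"fingers": 0.42},
    {"dp": [0.159,0.05,0.5],"angular": [0,0,0],"fingers": 0.42},
    {"dp": [0.159,0.05,0.55],"angular": [0,0,0],"fingers": 0.42},
  ],
)

```text
time: 15.55
tool_pos: [621.2, 121.6, 85.6]
tcp_rot: [-180.0, 0.0, 21.8]
ft_force: [-0.0, -0.2, -0.6]
finger_gap: 49.2
grip_force: 0.0
```

```bash
python3 - <<'E'
from h import *
show(); im=snapshot('wrist'); cv2.imwrite('pics/w7.png',im)
np.savez('w7.npz',**{k:np.array(v) for k,v in camera_params('wrist').items()})
print([(np.round(q['at']).tolist(),round(q['conf'],2),ray('wrist',q['at'],10)[:2].round(1).tolist()) for q in pinpoint('wrist','electrode_top')])
E
```

```text
{'time': 15.55, 'tool_pos': [621.17, 121.56, 85.59], 'tcp_rot': [-179.99, 0.04, 21.82], 'ft_force': [-0.03, -0.17, -0.58], 'finger_gap': 49.21, 'grip_force': 0.0}
[([276.0, 229.0], 0.62, [618.4, 122.3])]
```

View pics/w7.png

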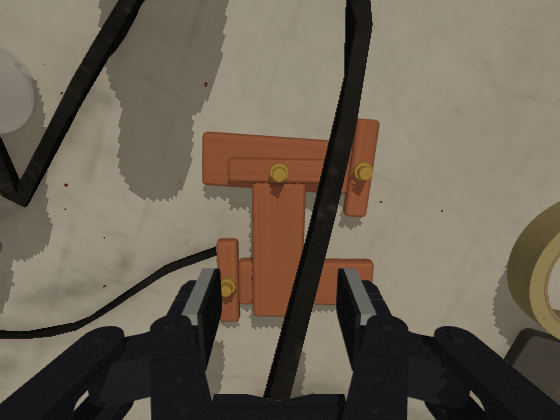

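The stem is at cols 253–305 and the post at (279,173). The cable overlies the pile from (350,100) to (280,390). I'll check the cable's height and the lateral offset.

```bash
python3 - <<'E'
from h import *
L=lambda f:{k:np.load(f)[k] for k in np.load(f).files}
c6,c7=L('w6.npz'),L('w7.npz'); f=K('wrist')[1]
def pr(c,X): p=c['R']@X+c['t']; return np.array([c['cx']+f*p[0]/p[2],c['cy']+f*p[1]/p[2]])
l6=np.array([(341,0),(338,30),(322,105),(305,165),(290,220),(268,310),(247,390)],float)
for uv in [(360,30),(338,150),(325,215),(300,300),(285,380)]:
    best=[]
    for z in range(0,180,2):
        p=pr(c6,ray('wrist',uv,z,c7)); best.append((abs(np.interp(p[1],l6[:,1],l6[:,0])-p[0]),z,p.round().tolist()))
    b=min(best); print(uv,b,ray('wrist',uv,b[1],c7).round())
P=lambda uv,z: ray('wrist',uv,z,c7)
s=sense(); y=np.radians(21.5); u=np.array([np.cos(y),np.sin(y)]); w=np.array([-u[1],u[0]]); o=s['tool_pos'][:2]
for nm,uv,z in [('post',(279,171),30),('stemL',(253,230),20),('stemR',(305,230),20),('stemL2',(252,310),20),('stemL1',(253,190),20),('stemR1',(305,190),20),('stemend',(278,316),20),('a cb in',(238,240),10),('a up',(246,258),10),('b low',(312,192),10),('b cb',(346,215),10)]:
    q=P(uv,z)[:2]-o; print(nm,(q@u).round(1),(q@w).round(1))
E
```

```text
(360, 30) (np.float64(0.430767708544181), 0, [340.0, 9.0]) [743. 121.   0.]
(338, 150) (np.float64(0.07036312960264013), 28, [325.0, 90.0]) [679. 110.  28.]
(325, 215) (np.float64(0.10165121515757392), 64, [316.0, 126.0]) [652. 111.  64.]
(300, 300) (np.float64(0.09508883206507335), 76, [301.0, 181.0]) [612. 107.  76.]
(285, 380) (np.float64(0.04845158296836871), 114, [292.0, 212.0]) [599. 110. 114.]
post 39.1 0.0
stemL 1.2 15.5
stemR 1.4 -15.8
stemL2 -53.9 17.1
stemL1 26.0 15.1
stemR1 26.1 -15.2
stemend -58.3 0.2
a cb in -9.2 25.9
a up -21.7 21.1
b low 22.4 -20.2
b cb 7.8 -41.9
```

Call:
step_arm(
  newtons=40,
  targets=[
    {"dp": [0.01,0,0.03],"angular": [0,0,0],"fingers": 0.42},
    {"dp": [0.01,0,0.06],"angular": [0,0,0],"fingers": 0.42},
    {"dp": [0.01,0,0.1],"angular": [0,0,0],"fingers": 0.42},
    {"dp": [0.01,0,0.14],"angular": [0,0,0],"fingers": 0.42},
    {"dp": [0.01,0,0.18],"angular": [0,0,0],"fingers": 0.42},
    {"dp": [0.01,0,0.22],"angular": [0,0,0],"fingers": 0.42},
    {"dp": [0.01,0,0.25],"angular": [0,0,0],"fingers": 0.42},
    {"dp": [0.01,0,0.27],"angular": [0,0,0],"fingers": 0.42},
  ],
)

```text
time: 16.65
tool_pos: [623.3, 122.3, 32.2]
tcp_rot: [-180.0, 0.0, 21.8]
ft_force: [0.4, -0.2, -0.5]
finger_gap: 49.6
grip_force: 0.0
```

Call:
step_arm(
  newtons=40,
  targets=[
    {"dp": [0,0,0.04],"angular": [0,0,0],"fingers": 0.42},
    {"dp": [0,0,0.08],"angular": [0,0,0],"fingers": 0.42},
    {"dp": [0,0,0.105],"angular": [0,0,0],"fingers": 0.42},
    {"dp": [0,0,0.113],"angular": [0,0,0],"fingers": 0.48},
    {"dp": [0,0,0.113],"angular": [0,0,0],"fingers": 0.54},
    {"dp": [0,0,0.113],"angular": [0,0,0],"fingers": 0.6},
    {"dp": [0,0,0.113],"angular": [0,0,0],"fingers": 0.66},
    {"dp": [0,0,0.113],"angular": [0,0,0],"fingers": 0.75},
  ],
)

```text
time: 17.65
tool_pos: [624.0, 122.4, 10.8]
tcp_rot: [180.0, -0.1, 21.8]
ft_force: [-0.0, -0.6, 3.1]
finger_gap: 30.7
grip_force: 40.8
```

Call:
step_arm(
  newtons=50,
  targets=[
    {"dp": [0,0,0],"angular": [0,0,0],"fingers": 0.75},
    {"dp": [0,0,-0.01],"angular": [0,0,0],"fingers": 0.75},
    {"dp": [0,0,-0.03],"angular": [0,0,0],"fingers": 0.75},
    {"dp": [0,0,-0.08],"angular": [0,0,0],"fingers": 0.75},
    {"dp": [0,0,-0.16],"angular": [0,0,0],"fingers": 0.75},
    {"dp": [0,0,-0.28],"angular": [0,0,0],"fingers": 0.75},
    {"dp": [0,0,-0.42],"angular": [0,0,0],"fingers": 0.75},
    {"dp": [0,0,-0.6],"angular": [0,0,0],"fingers": 0.75},
  ],
)

```text
time: 18.65
tool_pos: [623.1, 122.3, 131.5]
tcp_rot: [-180.0, 0.0, 21.8]
ft_force: [0.7, 0.1, -2.6]
finger_gap: 30.4
grip_force: 49.7
```

```bash
python3 - <<'E'
from h import *
show(); im=snapshot('wrist'); cv2.imwrite('pics/w8.png',im)
go(506,425,180,81.5)
y=np.radians(81.2); go(506+2.5*np.cos(y),425+2.5*np.sin(y),180,81.5)
E
```

```text
{'time': 18.65, 'tool_pos': [623.08, 122.28, 131.51], 'tcp_rot': [-179.99, 0.03, 21.82], 'ft_force': [0.66, 0.14, -2.61], 'finger_gap': 30.36, 'grip_force': 49.7}
dp [ 0.005 -1.626 -0.211] ang [ 0.002 -0.002 -0.332]
dp [ 0.011 -1.637 -0.211] ang [ 0.002 -0.002 -0.332]
```

View pics/w8.png

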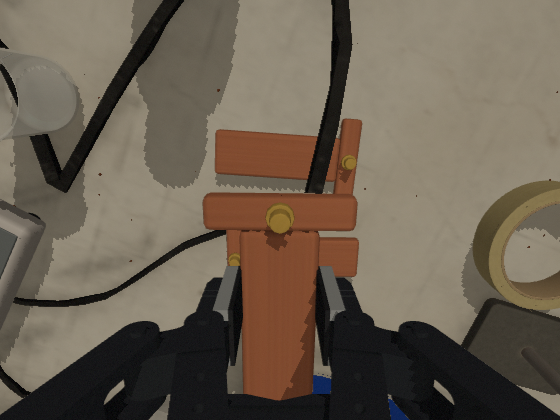

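The electrode is held level at (280,300), with its post at (280,218). Both lower ones have stayed put. Carrying it to the pan.

Call:
step_arm(
  targets=[
    {"dp": [0,-0.06,-0.05],"angular": [0,0,0],"fingers": 0.75},
    {"dp": [0,-0.15,-0.1],"angular": [0,0,-0.02],"fingers": 0.75},
    {"dp": [0,-0.27,-0.15],"angular": [0,0,-0.05],"fingers": 0.75},
    {"dp": [0,-0.4,-0.2],"angular": [0,0,-0.08],"fingers": 0.75},
    {"dp": [0,-0.54,-0.25],"angular": [0,0,-0.12],"fingers": 0.75},
    {"dp": [0,-0.68,-0.25],"angular": [0,0,-0.16],"fingers": 0.75},
    {"dp": [0,-0.82,-0.25],"angular": [0,0,-0.2],"fingers": 0.75},
    {"dp": [0,-0.94,-0.25],"angular": [0,0,-0.23],"fingers": 0.75},
  ],
)

```text
time: 19.7
tool_pos: [551.5, 298.8, 178.9]
tcp_rot: [-179.9, 0.1, 63.7]
ft_force: [1.3, -0.2, -3.6]
finger_gap: 30.6
grip_force: 49.8
```

```bash
python3 - <<'E'
from h import *
show(); go(506.5,427,110,81.5)
E
```

```text
{'time': 19.7, 'tool_pos': [551.48, 298.83, 178.93], 'tcp_rot': [-179.89, 0.09, 63.65], 'ft_force': [1.34, -0.21, -3.63], 'finger_gap': 30.56, 'grip_force': 49.82}
dp [ 0.475 -0.485  0.345] ang [-0.001  0.    -0.099]
```

Call:
step_arm(
  targets=[
    {"dp": [0.08,-0.08,0],"angular": [0,0,-0.015],"fingers": 0.75},
    {"dp": [0.16,-0.16,0.0],"angular": [0,0,-0.03],"fingers": 0.75},
    {"dp": [0.25,-0.25,0.0],"angular": [0,0,-0.05],"fingers": 0.75},
    {"dp": [0.34,-0.34,0.04],"angular": [0,0,-0.07],"fingers": 0.75},
    {"dp": [0.42,-0.43,0.12],"angular": [0,0,-0.09],"fingers": 0.75},
    {"dp": [0.46,-0.47,0.2],"angular": [0,0,-0.099],"fingers": 0.75},
    {"dp": [0.475,-0.485,0.28],"angular": [0,0,-0.099],"fingers": 0.75},
    {"dp": [0.475,-0.485,0.34],"angular": [0,0,-0.099],"fingers": 0.75},
  ],
)

```text
time: 20.7
tool_pos: [509.4, 424.7, 110.1]
tcp_rot: [-179.9, 0.1, 81.0]
ft_force: [0.6, 0.5, -3.3]
finger_gap: 30.5
grip_force: 49.8
```

```bash
python3 - <<'E'
from h import *
s=show(); im=snapshot('wrist'); cv2.imwrite('pics/w9.png',im)
for n in ['wrist']: print([(np.round(q['at']).tolist(),round(q['conf'],2),ray(n,q['at'],50)[:2].round(1).tolist()) for q in pinpoint(n,'pan_top')],[(np.round(q['at']).tolist(),round(q['conf'],2),ray(n,q['at'],s['tool_pos'][2])[:2].round(1).tolist()) for q in pinpoint(n,'electrode_top')])
go(506.5,427,56,81.5)
E
```

```text
{'time': 20.7, 'tool_pos': [509.37, 424.74, 110.08], 'tcp_rot': [-179.93, 0.09, 81.0], 'ft_force': [0.65, 0.49, -3.32], 'finger_gap': 30.5, 'grip_force': 49.77}
[] [([278.0, 294.0], 0.86, [508.3, 419.3])]
dp [ 0.012 -0.017  0.274] ang [-0.     0.001 -0.003]
```

View pics/w9.png

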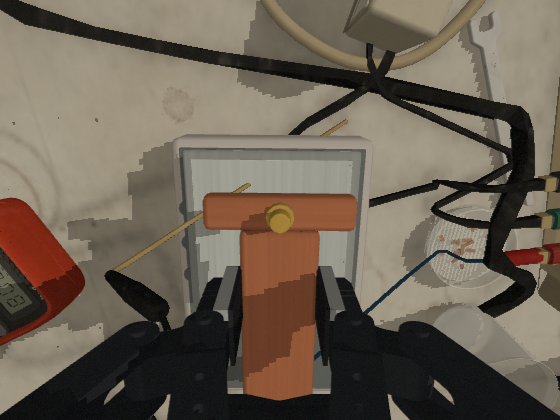

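The electrode's axis is at col 280 and the pan's mid-column is about 274, so it's a few mm off in x. Correcting while lowering.

Call:
step_arm(
  targets=[
    {"dp": [0.016,-0.018,0.04],"angular": [0,0,0],"fingers": 0.75},
    {"dp": [0.016,-0.018,0.08],"angular": [0,0,0],"fingers": 0.75},
    {"dp": [0.016,-0.018,0.13],"angular": [0,0,0],"fingers": 0.75},
    {"dp": [0.016,-0.018,0.17],"angular": [0,0,0],"fingers": 0.75},
    {"dp": [0.016,-0.018,0.21],"angular": [0,0,0],"fingers": 0.75},
    {"dp": [0.016,-0.018,0.245],"angular": [0,0,0],"fingers": 0.75},
    {"dp": [0.016,-0.018,0.27],"angular": [0,0,0],"fingers": 0.75},
    {"dp": [0.016,-0.018,0.28],"angular": [0,0,0],"fingers": 0.75},
  ],
)

```text
time: 21.85
tool_pos: [506.6, 429.0, 55.7]
tcp_rot: [-180.0, 0.0, 81.0]
ft_force: [0.2, -0.3, -2.2]
finger_gap: 30.5
grip_force: 49.8
```

Call:
step_arm(
  targets=[
    {"dp": [0,0,0.004],"angular": [0,0,0],"fingers": 0.75},
    {"dp": [0,0,0.008],"angular": [0,0,0],"fingers": 0.75},
    {"dp": [0,0,0.012],"angular": [0,0,0],"fingers": 0.75},
    {"dp": [0,0,0.016],"angular": [0,0,0],"fingers": 0.75},
    {"dp": [0,0,0.019],"angular": [0,0,0],"fingers": 0.75},
    {"dp": [0,0,0.021],"angular": [0,0,0],"fingers": 0.75},
    {"dp": [0,0,0.021],"angular": [0,0,0],"fingers": 0.75},
    {"dp": [0,0,0.021],"angular": [0,0,0],"fingers": 0.75},
  ],
)

```text
time: 22.85
tool_pos: [506.7, 429.1, 51.9]
tcp_rot: [-180.0, 0.0, 81.0]
ft_force: [0.3, -0.4, -2.6]
finger_gap: 30.2
grip_force: 49.8
```

Call:
step_arm(
  targets=[
    {"dp": [0,0,0.003],"angular": [0,0,0],"fingers": 0.75},
    {"dp": [0,0,0.006],"angular": [0,0,0],"fingers": 0.75},
    {"dp": [0,0,0.009],"angular": [0,0,0],"fingers": 0.75},
    {"dp": [0,0,0.011],"angular": [0,0,0],"fingers": 0.75},
    {"dp": [0,0,0.012],"angular": [0,0,0],"fingers": 0.75},
    {"dp": [0,0,0.012],"angular": [0,0,0],"fingers": 0.75},
    {"dp": [0,0,0.012],"angular": [0,0,0],"fingers": 0.75},
    {"dp": [0,0,0.012],"angular": [0,0,0],"fingers": 0.75},
  ],
)

```text
time: 23.85
tool_pos: [506.8, 429.1, 49.6]
tcp_rot: [180.0, -0.0, 81.0]
ft_force: [-2.1, 0.1, -0.6]
finger_gap: 30.4
grip_force: 50.1
```

Call:
step_arm(
  newtons=20,
  targets=[
    {"dp": [0,0,0.002],"angular": [0,0,0],"fingers": 0.75},
    {"dp": [0,0,0.004],"angular": [0,0,0],"fingers": 0.75},
    {"dp": [0,0,0.004],"angular": [0,0,0],"fingers": 0.65},
    {"dp": [0,0,0.004],"angular": [0,0,0],"fingers": 0.6},
    {"dp": [0,0,0.004],"angular": [0,0,0],"fingers": 0.55},
    {"dp": [0,0,0.004],"angular": [0,0,0],"fingers": 0.5},
    {"dp": [0,0,0.004],"angular": [0,0,0],"fingers": 0.45},
    {"dp": [0,0,0.004],"angular": [0,0,0],"fingers": 0.45},
  ],
)

```text
time: 24.85
tool_pos: [506.8, 429.1, 48.7]
tcp_rot: [180.0, -0.0, 81.0]
ft_force: [0.1, 0.9, 0.1]
finger_gap: 47.2
grip_force: 0.0
```

Call:
step_arm(
  targets=[
    {"dp": [0,0,-0.02],"angular": [0,0,0],"fingers": 0.45},
    {"dp": [0,0,-0.06],"angular": [0,0,0],"fingers": 0.45},
    {"dp": [0,0,-0.12],"angular": [0,0,0],"fingers": 0.45},
    {"dp": [0,0,-0.22],"angular": [0,0,0],"fingers": 0.45},
    {"dp": [0,0,-0.35],"angular": [0,0,0],"fingers": 0.45},
    {"dp": [0,0,-0.5],"angular": [0,0,0],"fingers": 0.45},
    {"dp": [0,0,-0.65],"angular": [0,0,0],"fingers": 0.45},
    {"dp": [-0.2,0,-0.8],"angular": [0,0,0],"fingers": 0.45},
  ],
)

```text
time: 25.85
tool_pos: [500.6, 391.0, 211.3]
tcp_rot: [179.9, -0.1, 81.2]
ft_force: [0.2, -0.3, -1.0]
finger_gap: 47.1
grip_force: 0.0
```

```bash
python3 - <<'E'
from h import *
show(); im=snapshot('wrist'); cv2.imwrite('pics/w10.png',im)
print([(np.round(q['at']).tolist(),round(q['conf'],2),ray('wrist',q['at'],48)[:2].round(1).tolist()) for q in pinpoint('wrist','electrode_top')])
E
```

```text
{'time': 25.85, 'tool_pos': [500.55, 390.96, 211.28], 'tcp_rot': [179.92, -0.11, 81.17], 'ft_force': [0.18, -0.27, -1.03], 'finger_gap': 47.11, 'grip_force': 0.0}
[([279.0, 154.0], 0.69, [509.1, 421.2])]
```

View pics/w10.png

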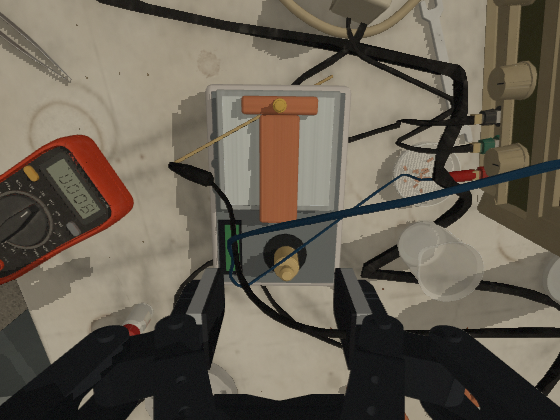

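The electrode lies flat and centred on the pan: its axis is at col 279 and the pan spans cols 218–340. The weight stands on the rest at (287,262). The beaker (430,255) and vial (130,325) are upright, so I'm handing in.

```bash
python3 -c "
from bench import *
print(hand_in())"
```

```text
the job is handed in; nothing more can be done
None
```

I handed the job in at about 26 s: the brass weight stands on the rubber rest, the top electrode lies flat in the middle of the pan, and the last pictures showed the lower electrodes unmoved and the beaker and vial upright.

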